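# Tip the standing spectacle cases flat into their tray pockets

## Robot

A 7-joint arm with a two-finger parallel gripper is mounted at the origin on the work surface. World frame = base frame: x ahead of the robot, y to its left, z up, the work surface at z = 0. Lengths are in m, angles in rad, forces in N, time in s.
With the tool pointing down it reaches from about 0.4 to 0.85 m from the base axis. Payload 4.4 kg.
Tool frame: the origin (TCP) lies on the centre line of the jaws, within the pads' length; the fingertips stand 8 mm ahead of it and the grasp point (between the pads) lies 11 mm behind it; z points along the fingers, y is the line along which they close (so a half turn about z gives the same grasp; the last joint's range is limited). The gripper opens to 94 mm and grips with 3 to 60 N. Pads are 16 mm wide; open, the fingers measure 119 mm over their backs; the gripper's body (75 mm by 177 mm) begins 78 mm behind the grasp point.
Start: joints at [-1.178, 0.628, 0.038, 1.517, -0.027, 0.996, -0.02], TCP at [0.288, 0.583, 0.193] pointing down, gripper open.
Joint ranges: [-3.06, 3.06], [-0.37, 2.12], [-1.25, 1.32], [0.18, 2.47], [-1.1, 4.24], [0.23, 1.98], [-2.94, 2.94]. Speed limits (rad/s): [2.57, 2.57, 3.14, 3.14, 3.14, 3.14, 3.14].

## Interface

Orientations are given as a rotation vector (axis times angle).
In Python, from rig import status, viewer, job gives the robot as it stands.
- The arm moves only by the tool move_arm, never from a script. Its argument "rows" is text: rows parted by semicolons, each of 7 numbers parted by spaces: the shift along the tool's x, y, z in cm, then the turn, a rotation vector about the tool's x, y, z in degrees, then the closure, from 0 (fully open) to 1 (shut). In form: x y z rx ry rz claw; .... A call has 1 to 10 rows; each row is the pose to reach, as a shift and turn from the pose commanded when the call began, along the tool's axes at that moment; what a row does not reach only later rows make up. A row lasts 1/8 s, in which the tool goes at most 62.5 mm and 10.7 degrees, less where a joint would pass 70% of its speed; a pose out of reach is approached as far as the arm can. A call with a gripper value outside its range is refused whole. The fingers move at their own pace and stop on an object; "newtons" is the grip in N (left out, the last holds). Time passes only in rows, so rows that repeat a pose let the fingers close. It gives the time, the measured TCP pose, the force, the opening and the grip force at its end, in the units of the state.
- status.state(): the state, without advancing time (a new reading comes with each control period).
- viewer.camera(name): name is "side" or "top"; returns (picture, depth): 480x640x3 uint8, red, green, blue; 480x640 float32, m along the optical axis (not along the pixel's ray), 0 where there is no reading.
- viewer.camera_model(name): a dict with "camera_matrix" (3x3 intrinsics, pixels), "R" (3x3) and "t" (3): a world point X has camera coordinates R X + t. Camera axes: x right, y down, z forward; pixel columns grow to the right and rows downward; lengths in m; the calibration is good to about 2 mm. A picture is of the moment at which its call begins. camera_model takes no time and is no camera call.
- job.close_job(): hands the job in; it is judged then, once.
The state is a dict: "time_s": time; "q": joint angles; "joint_velocities": joint speeds; "tau": joint torques, N m; "position": TCP position; "tool_rot": TCP orientation; "wrist_force": force on the tool from outside, world axes, zero at the start; "ft_torque": the same for the moment, N m; "grip_width": finger opening in m; "gripper_force": force on a finger pad.
Only numpy, scipy, OpenCV 4.12 (cv2) and the standard library are available. Lean on these libraries where they do the work, as an engineer would, in place of code of your own. Each camera call takes 0.05 s, during which the arm holds its last target. There are 200 camera calls.

## Task

Two of the three spectacle cases in the red packing tray were left standing on end. Push each of these two over with the fingers, so that it topples onto its back and lies flat in its own pocket with the domed lid up, like the third one. Do not pick up or carry the cases, and leave the third case and everything around the tray as it is.

Things in the scene. Friction and masses are not known exactly. Their poses are not given: they have to be found in the camera images.
- tray: red packing tray, fixed, 249 x 282 mm (x, y), 30 mm high; origin at the centre of its underside. Three pockets centred at y = -90, 0, +90 mm, each 225 mm long (x), 78 mm wide, floor 12 mm above the work surface, rim 18 mm above the floor; one case in each. Standing cases have their foot centre at about x = -85 mm and face as the tray does
- case_big: larger of the two hard black spectacle cases standing on end in the tray: 160 mm tall as it stands, 60 mm wide (y), 44 mm thick (x), about 130 g. Origin: centre of its foot, on the pocket floor. z runs up its length, x out of its flat back to the empty part of its pocket; domed lid on the -x side. Pushed near its top along +x it topples past about 15 degrees, onto its back; pushed low it slides
- case_big_mid (a point): centre of the larger standing case, half-way along its length (80 mm above its foot)
- case_slim: slimmer, shorter of the two hard black spectacle cases standing on end in the tray: 146 mm tall as it stands, 54 mm wide (y), 37 mm thick (x), about 130 g. Origin: centre of its foot, on the pocket floor. z runs up its length, x out of its flat back to the empty part of its pocket; domed lid on the -x side. Pushed near its top along +x it topples past about 15 degrees, onto its back; pushed low it slides
- case_slim_mid (a point): centre of the slimmer standing case, half-way along its length (73 mm above its foot)
- case_done_mid (a point): centre of the third case, 154 x 58 x 40 mm, which already lies flat, lid up, in one of the pockets: leave alone. Its place among the three pockets varies
- cleaner: white bottle, 44 mm across, 125 mm tall, standing beside the tray on its +y side; origin at the centre of its foot: leave alone
- screw_jar: small clear jar with a grey cap, 42 mm across, 50 mm tall, standing beside the tray on its -y side; origin at the centre of its foot: leave alone
- frame0: loose black spectacle front, 144 mm wide, 6 mm thick, lying on the blue mat at the robot's right; origin at its middle: leave alone
- frame1: another such spectacle front on the blue mat: leave alone
- driver: small screwdriver, 130 mm long, lying on the blue mat: leave alone
Things that resemble listed ones, but are neither listed nor needed, are in the scene too. What is shaped like the case_slim but blue, brown or pink is not meant.

How it is judged:
At the end, for the whole second after the job is handed in: Both cases lie at rest on their backs, lid up, level to about 5 degrees, down on the floor of a tray pocket (height of the middle within 5 mm of that), the bottle and the jar still upright (angle between each of case_big, case_slim's own x axis and vertical above 3.05 rad and height (world z) of case_big_mid between 0.029 and 0.039 m and x of case_big_mid in the frame of tray between -0.06 and 0.06 m and y of case_big_mid in the frame of tray between -0.11 and 0.11 m and linear speed of each of case_big, case_slim below 0.02 m/s and height (world z) of case_slim_mid between 0.0255 and 0.0355 m and x of case_slim_mid in the frame of tray between -0.06 and 0.06 m and y of case_slim_mid in the frame of tray between -0.11 and 0.11 m and angle between each of cleaner, screw_jar's own z axis and vertical below 0.1 rad); the robot touches nothing.
It fails at once if the larger case is lifted or carried (its middle rises more than 15 mm above its standing height, or its foot end leaves the tray floor by more than about 30 mm) (height (world z) of case_big_mid above 0.107 m or height (world z) of case_big above 0.064 m).
It fails at once if the slimmer case is lifted or carried (its middle rises more than 15 mm above its standing height, or its foot end leaves the tray floor by more than about 30 mm) (height (world z) of case_slim_mid above 0.1 m or height (world z) of case_slim above 0.0605 m).
It fails at once if the case that already lies flat is moved by more than 20 mm (distance of case_done_mid from where it was at the start of the episode above 0.02 m).
It fails at once if the bottle, the jar, a spectacle front or the screwdriver is moved by more than 25 mm (distance of any of cleaner, screw_jar, frame0, frame1, driver from where it was at the start of the episode above 0.025 m).
It also fails if it takes over 32 s, if anything falls off the work surface, if the arm or the gripper's body presses on something with over 40 N, if the wrist force passes 120 N, or if a joint passes its speed limit or range.

## Working session

There is one attempt and no reset: what is moved stays moved. The work goes in short steps, Python scripts to look and compute and a tool call to move; the robot and the scene stay as the last step left them, time stands still between calls to the robot, and variables do not carry over. Pictures are saved under pics/ and viewed, at most 10 in all, crops included, and the job is handed in when it is done.

Besides the shell and the picture viewer there is one more tool, called by a JSON object that holds its "api" and its "payload", one argument or row to a line. move_arm: Moves the arm, as the interface text tells. Its arguments: {"type":"object","properties":{"rows":{"type":"string"},"newtons":{"type":"number"}},"required":["rows"]}

```bash
mkdir -p pics
python3 - <<'E'
from rig import status, viewer
import cv2,numpy as np
s=status.state(); print(s['time_s'],s['position'],s['tool_rot'],s['grip_width'])
for n in('side','top'):
    p,d=viewer.camera(n); cv2.imwrite(f'pics/{n}0.png',p[:,:,::-1]); np.savez(f'{n}0.npz',p=p,d=d)
    m=viewer.camera_model(n); print(n,m)
E
```

```text
0.0 [0.28756179 0.58214947 0.19254717] [-7.14265263e-01 -3.05891662e+00  2.94729509e-03] 0.09385352561328648
side {'camera_matrix': array([[471.08273934,   0.        , 314.8937254 ],
       [  0.        , 471.08273934, 238.51729621],
       [  0.        ,   0.        ,   1.        ]]), 'R': array([[-0.94278059, -0.33285972, -0.01921392],
       [-0.23234286,  0.69722567, -0.67815423],
       [ 0.23912667, -0.63488643, -0.7346684 ]]), 't': array([0.44467058, 0.26822983, 0.78458442])}
top {'camera_matrix': array([[439.20777844,   0.        , 311.92290542],
       [  0.        , 439.20777844, 235.74791728],
       [  0.        ,   0.        ,   1.        ]]), 'R': array([[-2.42410655e-02, -9.99705828e-01,  7.92109862e-04],
       [-9.95122267e-01,  2.40541176e-02, -9.56716979e-02],
       [ 9.56245005e-02, -3.10743005e-03, -9.95412627e-01]]), 't': array([-0.08670887,  0.55089119,  0.98094617])}
```

View pics/side0.png

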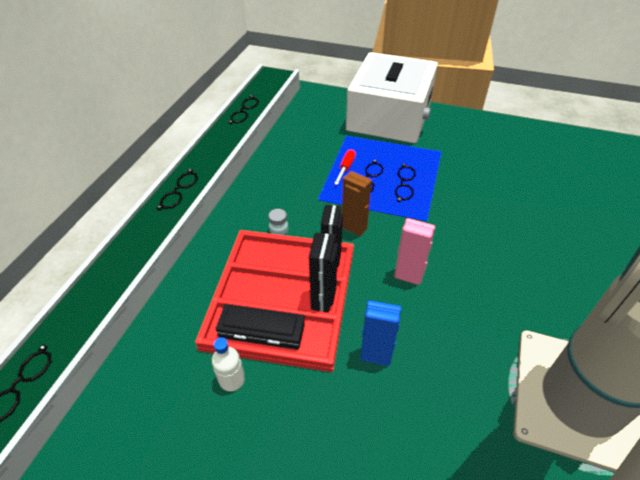

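View pics/top0.png

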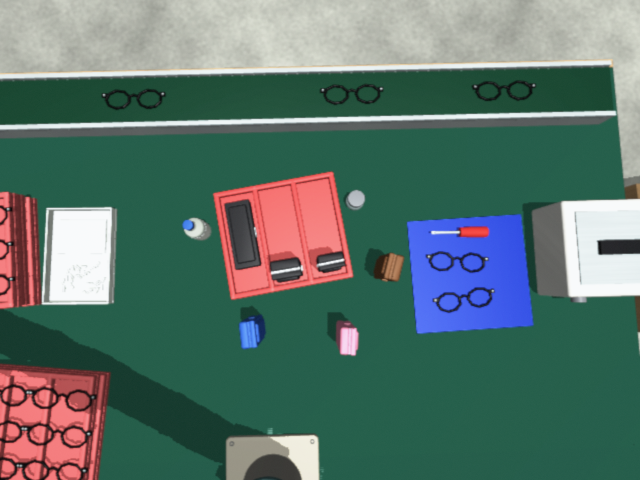

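The side view shows the tray around (280,300), the flat case at (262,326), and the two black standing cases at (322,270) and (333,225). In the top view the standing cases are at (286,270), larger, middle pocket, and (330,262), slimmer, −y pocket.

Things that could be taken for them, by top-view pixel: blue (250,332), pink (347,340), brown (392,267), and the flat black case (242,235). I choose the two black ones standing inside the red tray, and will check them in a close crop.

```bash
cat > h.py <<'E'
import numpy as np,cv2
from rig import viewer
def ray(n,uv,z):
    m=viewer.camera_model(n);K,R,t=(np.array(m[k]) for k in('camera_matrix','R','t'))
    c=-R.T@t; uv=np.atleast_2d(uv).astype(float)
    d=np.c_[uv,np.ones(len(uv))]@np.linalg.inv(K).T@R
    return c+d*((z-c[2])/d[:,2])[:,None]
def cloud(n,d):
    m=viewer.camera_model(n);K,R,t=(np.array(m[k]) for k in('camera_matrix','R','t'))
    v,u=np.mgrid[:480,:640]
    P=np.stack([(u-K[0,2])/K[0,0]*d,(v-K[1,2])/K[1,1]*d,d],-1)
    return (P-t)@R
E
python3 - <<'E'
from h import *
T=np.load('top0.npz');S=np.load('side0.npz')
p=T['p'];hsv=cv2.cvtColor(p,cv2.COLOR_RGB2HSV)
m=(((hsv[...,0]<8)|(hsv[...,0]>172))&(hsv[...,1]>100)&(hsv[...,2]>90)).astype(np.uint8)
m[:, :205]=0;m[:,365:]=0;m[:160]=0;m[310:]=0
r=cv2.convexHull(np.argwhere(m)[:,::-1].astype(np.int32))[:,0]
W=ray('top',r,.03)[:,:2].astype(np.float32)
b=cv2.minAreaRect(W);print('tray',b); 
e=cv2.boxPoints(b);print(e)
for n,D in(('top',T),('side',S)):
    X=cloud(n,D['d']);g=D['p'].max(2)
    c=X[...,:2]-np.array(b[0]);
    ang=None
    # tray frame x: edge direction closest to world x
    v=[e[1]-e[0],e[2]-e[1]];v=[k/np.linalg.norm(k) for k in v];v=max(v,key=lambda k:abs(k[0]));v=v*np.sign(v[0])
    tx=c@v;ty=c@np.array([-v[1],v[0]])
    if n=='top':print('yaw',np.degrees(np.arctan2(v[1],v[0])))
    for k,y0 in((0,0),(1,-.09),(2,.09)):
        q=(abs(ty-y0)<.04)&(abs(tx)<.125)&(X[...,2]>.04)&(D['d']>0)
        if not q.any():continue
        zt=np.percentile(X[...,2][q],97);qq=q&(X[...,2]>zt-(.012))
        print(n,y0,'ztop',zt,'n',qq.sum(),'tx',np.percentile(tx[qq],[2,98]),'ty',np.percentile(ty[qq],[2,98]),'world',X[qq].mean(0))
    # neighbours
    for nm,(u,vv) in dict(cleaner=(195,228),jar=(356,199),blue=(250,328),pink=(347,330),brown=(393,262)).items():
        if n=='top':
            print(nm,X[vv,u],tx[vv,u],ty[vv,u])
cv2.imwrite('pics/crop0.png',cv2.resize(np.hstack([T['p'][170:310,210:360],S['p'][190:330,270:420]])[:,:,::-1],None,fx=2.5,fy=2.5))
E
```

```text
tray ((0.5533490777015686, -0.032361119985580444), (0.24937129020690918, 0.28211429715156555), 9.167685508728027)
[[ 0.40778226  0.08702874]
 [ 0.45273    -0.19148192]
 [ 0.6989159  -0.15175098]
 [ 0.65396816  0.12675968]]
yaw 9.1676855
top 0 ztop 0.17377772058496885 n 586 tx [-0.09946537 -0.06320674] ty [-0.02776546  0.02875154] world [ 0.47288594 -0.04487567  0.17060681]
top -0.09 ztop 0.15967503673675007 n 418 tx [-0.09736956 -0.06724679] ty [-0.11548886 -0.0649939 ] world [ 0.48637977 -0.13463027  0.15637094]
top 0.09 ztop 0.05419692619549481 n 1713 tx [-0.05686378  0.09001963] ty [0.0621751  0.11720046] world [0.55468067 0.05819414 0.04915372]
cleaner [0.56470615 0.1498552  0.09531883] 0.04024350550021119 0.17807928539970846
jar [ 0.62731457 -0.20147375  0.04993411] 0.04607691030746432 -0.1787369493724456
blue [0.35651628 0.02756531 0.14466184] -0.18477077298195668 0.09052121837143962
pink [ 0.3480827  -0.16452064  0.14592572] -0.22370061203952804 -0.09776740590188006
brown [ 0.48035144 -0.26182688  0.14258867] -0.10862469183973451 -0.2149043285138234
side 0 ztop 0.17263495500525508 n 645 tx [-0.10000259 -0.06384544] ty [-0.02641087  0.03032686] world [ 0.47114117 -0.04066951  0.17011656]
side -0.09 ztop 0.1588452929109124 n 395 tx [-0.09782666 -0.06748977] ty [-0.11502704 -0.06408593] world [ 0.48490011 -0.1306449   0.15570655]
side 0.09 ztop 0.05367579092321485 n 2394 tx [-0.05738997  0.08971894] ty [0.06220086 0.11781448] world [0.55292216 0.06194746 0.0492716 ]
```

View pics/crop0.png

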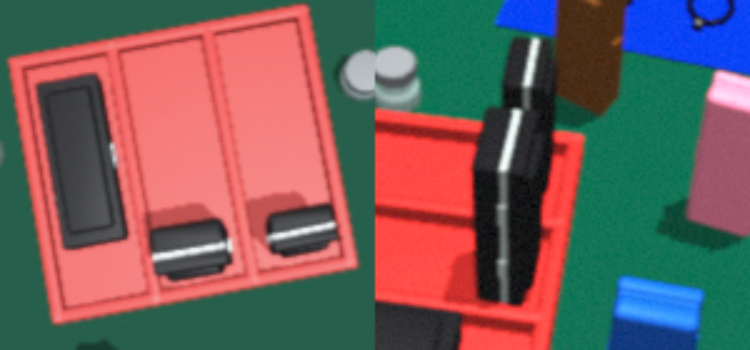

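The crop confirms it: both black cases stand in the red tray with their white seams up. The larger is at top crop (190,248) and the slimmer at (303,232). Top and side heights agree, 0.173/0.159 m. I approach behind the larger one with closed fingers, turned to the tray's axes.

{"api": "move_arm", "payload": {
  "rows": "-4 -5 0 0 0 -4 0.95; -8 -10 0 0 0 -8 0.95; -12 -15 0 0 0 -12 0.95; -16 -20.5 0 0 0 -16 0.95; -20 -25.6 0 0 0 -20 0.95; -24 -30.7 0 0 0 -24 0.95; -28 -35.8 0 0 0 -28 0.95; -32 -41 0 0 0 -32 0.95; -36 -46 0 0 0 -35.4 0.95; -40 -51.2 0 0 0 -35.4 0.95"
}}

```text
time_s: 1.35
position: [0.415, -0.0311, 0.1935]
tool_rot: [-0.251, 3.131, 0.0]
wrist_force: [0.1, 0.2, -0.1]
grip_width: 0.0049
gripper_force: 0.0
```

{"api": "move_arm", "payload": {
  "rows": "0 0 0 0 0 0 0.95; 0 0 0 0 0 0 0.95; 0 0 0 0 0 0 0.95"
}}

```text
time_s: 1.72
position: [0.4145, -0.0274, 0.1933]
tool_rot: [0.255, -3.131, -0.001]
wrist_force: [0.2, -0.2, 0.1]
grip_width: 0.0049
gripper_force: 0.0
```

```bash
cat >> h.py <<'E'
def where():
    from rig import status
    from scipy.spatial.transform import Rotation as Ro
    s=status.state();R=Ro.from_rotvec(s['tool_rot']).as_matrix()
    a=np.radians(9.17);c,n=np.cos(a),np.sin(a);d=s['position'][:2]-np.array([.5533,-.0324])
    print(s['time_s'],'tray xy',d@[c,n],d@[-n,c],'z',s['position'][2],'tool y deg',np.degrees(np.arctan2(R[1,1],R[0,1])),'zax',R[:,2],s['grip_width'],s['wrist_force'])
E
python3 -c "from h import *;where()"
```

```text
1.725 tray xy -0.13626958545911547 0.027070304608818735 z 0.19334700654660228 tool y deg 99.29737311608353 zax [-5.82510801e-04  5.92214942e-04 -9.99999655e-01] 0.004897159278821746 [ 0.18017843 -0.1845812   0.08612298]
```

{"api": "move_arm", "payload": {
  "rows": "0 -1.3 0 0 0 0 0.95; 0 -2.7 1 0 0 0 0.95; 0 -2.7 2.5 0 0 0 0.95; 0 -2.7 4 0 0 0 0.95; -1 -2.7 4 0 0 0 0.95; -2 -2.7 4 0 0 0 0.95; -3 -2.7 4 0 0 0 0.95; -4 -2.7 4 0 0 0 0.95; -5 -2.7 4 0 0 0 0.95; -6 -2.7 4 0 0 0 0.95"
}}

```text
time_s: 2.98
position: [0.4794, -0.0462, 0.1538]
tool_rot: [-0.25, 3.131, -0.0]
wrist_force: [-0.3, -1.5, 4.7]
grip_width: 0.0045
gripper_force: 2.4
```

Run:
```python
from h import *;where()
p,d=viewer.camera('side');cv2.imwrite('pics/side1.png',p[:,:,::-1])
```

```text
2.975 tray xy -0.07516156447021827 -0.0017959924656561104 z 0.1538082539005784 tool y deg 99.11945772566641 zax [ 8.60626779e-04 -4.37402263e-05 -9.99999629e-01] 0.0045010542844847535 [-0.26825577 -1.54622676  4.67564598]
```

View pics/side1.png

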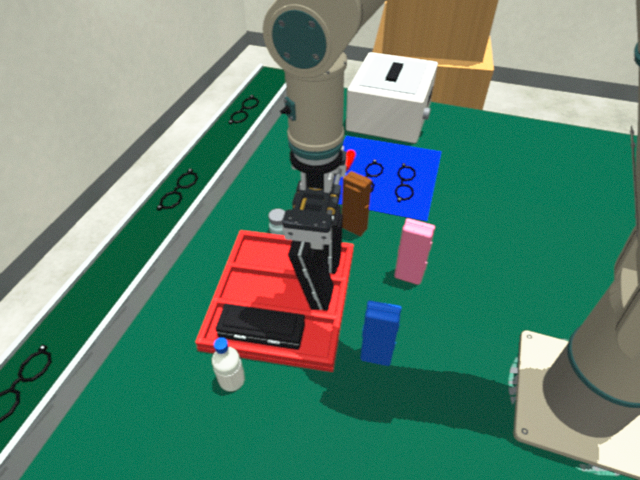

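The larger case is tilting about its foot at (320,305), its top now near (300,240). I keep pushing, then back off.

{"api": "move_arm", "payload": {
  "rows": "-1 0 0 0 0 0 0.95; -2 0 0 0 0 0 0.95; -3 0 0 0 0 0 0.95; -4 0 0 0 0 0 0.95; -4 0 0 0 0 0 0.95; -4 0 0 0 0 0 0.95; -2 0 -2 0 0 0 0.95; 2 0 -4 0 0 0 0.95; 6 0 -4 0 0 0 0.95; 6 -3 -4 0 0 0 0.95"
}}

```text
time_s: 4.28
position: [0.4198, -0.0843, 0.1937]
tool_rot: [0.253, -3.128, -0.002]
wrist_force: [0.6, -0.4, 0.4]
grip_width: 0.0049
gripper_force: 0.0
```

Run:
```python
from h import *;where()
p,d=viewer.camera('side');cv2.imwrite('pics/side2.png',p[:,:,::-1])
```

```text
4.275 tray xy -0.1400528945011917 -0.029965856790335577 z 0.19367385385980218 tool y deg 99.26137804895265 zax [-0.00299566  0.00101527 -0.999995  ] 0.0048669655562338645 [ 0.63793402 -0.44094067  0.3841245 ]
```

View pics/side2.png

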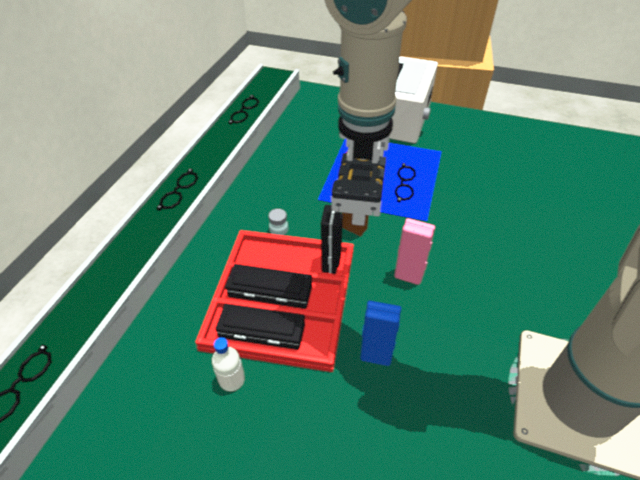

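The larger case now lies flat in the middle pocket at (268,286). Next is the slim one at (331,240).

{"api": "move_arm", "payload": {
  "rows": "0 -3 0 0 0 0 0.95; 0 -6 0 0 0 0 0.95; 0 -6 2.5 0 0 0 0.95; 0 -6 5.3 0 0 0 0.95; -1 -6 5.3 0 0 0 0.95; -2 -6 5.3 0 0 0 0.95; -3 -6 5.3 0 0 0 0.95; -4 -6 5.3 0 0 0 0.95; -5 -6 5.3 0 0 0 0.95; -6 -6 5.3 0 0 0 0.95"
}}

```text
time_s: 5.58
position: [0.4933, -0.135, 0.1406]
tool_rot: [-0.25, 3.131, -0.0]
wrist_force: [0.4, -0.2, 0.3]
grip_width: 0.0046
gripper_force: 0.0
```

```bash
python3 -c "from h import *;where()"
```

```text
5.575 tray xy -0.07557122194382657 -0.09172752205111782 z 0.1405859609049154 tool y deg 99.11605030182562 zax [ 2.21859819e-04 -4.11965796e-05 -9.99999975e-01] 0.004551307552039422 [ 0.35771548 -0.2346886   0.31415758]
```

{"api": "move_arm", "payload": {
  "rows": "-1 0 0 0 0 0 0.95; -2 0 0 0 0 0 0.95; -3 0 0 0 0 0 0.95; -4 0 0 0 0 0 0.95; -4 0 0 0 0 0 0.95; -4 0 0 0 0 0 0.95; -2 0 -2 0 0 0 0.95; 2 0 -4.5 0 0 0 0.95; 6 0 -5.5 0 0 0 0.95; 8 0 -5.5 0 0 0 0.95"
}}

```text
time_s: 6.82
position: [0.4114, -0.1484, 0.1964]
tool_rot: [-0.247, 3.132, -0.001]
wrist_force: [-0.4, 0.0, -0.0]
grip_width: 0.0046
gripper_force: 0.0
```

Run:
```python
from h import *;where()
p,d=viewer.camera('side');cv2.imwrite('pics/side3.png',p[:,:,::-1])
q,e=viewer.camera('top')
for n,P,D in(('side',p,d),('top',q,e)):
    X=cloud(n,D);c=X[...,:2]-np.array([.5533,-.0324]);a=np.radians(9.17)
    tx=c@[np.cos(a),np.sin(a)];ty=c@[-np.sin(a),np.cos(a)]
    for y0 in(0,-.09):
        k=(abs(ty-y0)<.036)&(abs(tx)<.11)&(P.max(2)<90)&(X[...,2]>.035)&(X[...,2]<.08)
        A=np.c_[tx[k],ty[k],np.ones(k.sum())];z=X[...,2][k]
        t=z>np.median(z)-.003
        f=np.linalg.lstsq(A[t],z[t],rcond=None)[0]
        print(n,y0,k.sum(),'x',np.percentile(tx[k],[2,98]),'y',np.percentile(ty[k],[2,98]),'z',np.median(z),'slope deg',np.degrees(f[:2]))
```

```text
6.825 tray xy -0.15859722772733567 -0.09190387753738775 z 0.19635216505641456 tool y deg 99.01774069094989 zax [ 3.93669462e-04 -4.74890752e-04 -9.99999810e-01] 0.0045801534709445325 [-0.43993474  0.00784702 -0.02315772]
side 0 2168 x [-0.0543477   0.09745404] y [-0.02521022  0.02904272] z 0.054172589015897735 slope deg [ 0.09245792 -1.20784304]
side -0.09 1431 x [-0.06167262  0.07460683] y [-0.11157072 -0.06208111] z 0.046873252628358 slope deg [ 0.31286954 -1.68222124]
top 0 1730 x [-0.05356846  0.09657933] y [-0.02850068  0.02548097] z 0.05400296683968615 slope deg [-0.0124308   0.03781586]
top -0.09 1357 x [-0.06091354  0.07574404] y [-0.11270819 -0.06427594] z 0.04677148685827403 slope deg [-0.11344369  0.22662771]
```

View pics/side3.png

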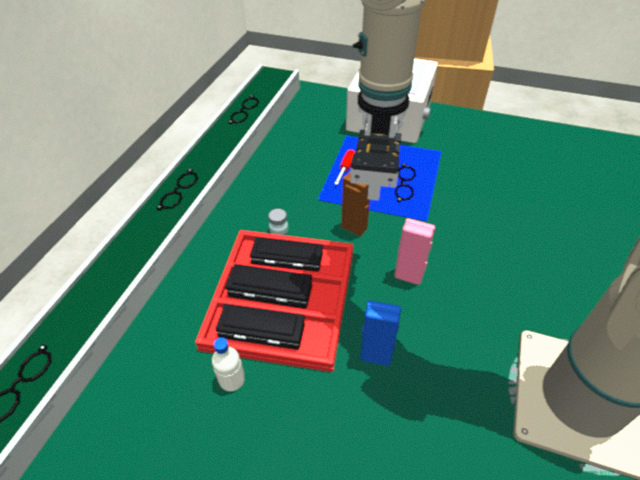

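All three cases lie flat, at (262,326), (268,286) and (286,253). The two I pushed are level with their middles near x = 0.02 and 0.01 m in the tray frame, and the gripper is clear, so I hand in.

```bash
python3 -c "from rig import job;print(job.close_job())"
```

```text
the job is handed in; nothing more can be done
None
```

Both standing cases were toppled onto their backs and lie flat, lid up, in their own pockets; the last pictures show the third case, bottle and jar still in place, and the job is handed in (result not reported back).

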